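# Square up two specimen cases in the jig and hold them pressed

## Task

On the bottle-lab bench, set the white case down on the plate of the squaring jig with one short end flush against the red fence, then stack the blue case squarely on top of it, its short end flush against the fence too. Then press the blue case with one steady diagonal push (about 15 newtons), into the fence and down onto the white case together, and finish while still holding that push so a strap can be put round. The cases hold glass: set them down gently and do not ram them, and leave the black lamp ring, the glass cup and the green bottle where they stand.

Things in the scene. Friction and masses are not known exactly. Their poses are not given: they have to be found in the camera images.
- jig: Fixed rigid squaring jig. Aluminium plate 190 (x) by 150 (y) by 12 mm; origin at the centre of its underside, on the bench. Red fence across it near its far end: flat face looks to the jig's -x (to the robot) at x = +65 mm, 150 mm wide (y), 14 mm thick, top 78 mm above the bench, small gussets behind. x points square into the fence, y along it, z up. Smooth.
- white_case: Loose closed hard case, smooth plastic, white, grey lid, 90 (x) by 58 (y) by 40 mm tall, 0.25 kg. Origin: centre of underside, z up. Flat short ends (58 mm wide) at x = +-45, flat sides at y = +-29 over the full height. Along the upper edge of both short ends a 10 by 10 mm step: body 30 mm tall, lid 10 mm thick, 70 mm long. In the jig its centre is 45 mm from the fence face.
- blue_case: Loose closed hard case, smooth plastic (friction on the white case and jig about 0.35), blue, dark blue lid, 90 (x) by 58 (y) by 34 mm tall (body 24, lid 10), 0.25 kg. Origin: centre of underside, z up. Same ends, sides and 10 by 10 mm steps as the white case; a blunt tool tilted 45 degrees rests on both edges of a step. Stacked in the jig: underside 52, top of body 76, top of lid 86 mm above the bench.
- lamp_ring: Bystander: black ring, 72 mm across, 22 mm tall, loose on the bench; origin at the centre of its underside.
- glass_cup: Bystander: clear open cup, 70 mm across the rim, 60 mm tall, loose; origin at the centre of its underside.
- green_bottle: Bystander: green glass bottle, 60 mm across, 170 mm tall, loose; origin at the centre of its underside.
Not all that is in view belongs to the job. Leave any pink look-alike of the blue_case alone. Of the things that look like the white_case, take the one that is nearest to the robot's base at the start.

How it is judged:
By the outcome, as a careful person would: the job done as asked, in the order asked, and still so for the second after the job is handed in, while the arm keeps its last pose, push and grip.
It also fails if it takes over 72 s, if anything falls off the work surface, if the arm or the gripper's body presses on something with over 40 N, if the wrist force passes 120 N, or if a joint passes its speed limit or range.

## Robot

A 6-joint arm with a two-finger parallel gripper is mounted at the origin on the work surface. World frame = base frame: x ahead of the robot, y to its left, z up, the work surface at z = 0. Lengths are in m, angles in rad, forces in N, time in s.
With the tool pointing down it reaches from about 0.325 to 0.75 m from the base axis. Payload 7.6 kg.
Tool frame: the origin (TCP) lies at the centre of the arm's flange, where the gripper is bolted on; the fingertips stand 173 mm ahead of it and the grasp point (between the pads) lies manip.grip_depth ahead of it (manip.grip_depth is the distance from the TCP to the grasp point, in m); z points along the fingers, y is the line along which they close (so a half turn about z gives the same grasp; the last joint's range is limited). The gripper opens to 85 mm and grips with 20 to 120 N. Pads are 22 mm wide; open, the fingers measure 114 mm over their backs; the gripper's body (76 mm by 85 mm) begins 54 mm behind the grasp point. The pads swing forward as they close: fully open they stand 13 mm farther back than shut.
Start: joints at [-1.182, 0.052, 1.401, -0, 1.689, -0.07], TCP at [0.233, -0.471, 0.405] pointing down, gripper open.
Joint ranges: [-2.9, 2.9], [-0.91, 2.17], [0.12, 2.37], [-1.06, 4.2], [0.26, 2.73], [-2.93, 2.93]. Speed limits (rad/s): [2.57, 2.57, 3.01, 3.14, 3.14, 3.14].

## Interface

Orientations are given as a rotation vector (axis times angle).
In Python, from station import readout, eyes, order, manip gives the robot as it stands. The module is installed in compiled form; this text tells all that it offers.
- The arm moves only by the tool move_arm, never from a script. Its argument "increments" is a list of rows, each a list of 4 numbers: the shift along the tool's x, y, z in m, then the turn about the tool's z in rad. In form: [[dx, dy, dz, turn], ...]. A call has 1 to 5 rows; each row shifts and turns the commanded pose from where the row before left it, along the tool's axes as they then stand; what a row does not reach is not made up. A row lasts 1/10 s, in which the tool goes at most 50 mm and 8.59 degrees, less where a joint would pass 70% of its speed; a pose out of reach is approached as far as the arm can. A call with a gripper value outside its range is refused whole. "gripper" is the finger opening in m, from 0 to 0.0854, set as the call begins (left out, the last holds). The fingers move at their own pace and stop on an object; the grip force is fixed at half the most. Time passes only in rows, so rows that do not move let the fingers close. It gives the time, the measured TCP pose, the force, the opening and the grip force at its end, in the units of the state.
- readout.state(): the state, without advancing time (a new reading comes with each control period).
- eyes.snapshot(name): name is "scene" or "top"; returns a dict with "pixels" (400x640x3 uint8, red, green, blue), "mtx" (3x3 intrinsics, pixels), "k1" (the pictures are not rectified: a ray, as slopes to the right and down, at radius r is drawn at 1 + k1 r^2 times it, then the intrinsics apply), "R" (3x3) and "t" (3): a world point X has camera coordinates R X + t. Camera axes: x right, y down, z forward; pixel columns grow to the right and rows downward; lengths in m; the calibration is good to about 2 mm. A picture is of the moment at which its call begins. There is no depth.
- order.finish_job(): hands the job in; it is judged then, once.
The state is a dict: "clock": time; "joints": joint angles; "qd": joint speeds; "effort": joint torques, N m; "tcp_pos": TCP position; "orientation": TCP orientation; "force": force on the tool from outside, world axes, zero at the start; "moment": the same for the moment, N m; "width": finger opening in m; "gripper_force": force on a finger pad.
Only numpy, scipy, OpenCV 4.12 (cv2) and the standard library are available. Lean on these libraries where they do the work, as an engineer would, in place of code of your own. Each camera call takes 0.05 s, during which the arm holds its last target. There are 200 camera calls.

## Working session

There is one attempt and no reset: what is moved stays moved. The work goes in short steps, Python scripts to look and compute and a tool call to move; the robot and the scene stay as the last step left them, time stands still between calls to the robot, and variables do not carry over. Pictures are saved under pics/ and viewed, at most 10 in all, crops included, and the job is handed in when it is done.

Besides the shell and the picture viewer there is one more tool, called after "Call:" as name([rows], argument=value, ...), one row to a line, values as JSON. move_arm: Moves the arm, as the interface text tells. Its arguments: {"type":"object","properties":{"increments":{"type":"array","items":{"type":"array","items":{"type":"number"}}},"gripper":{"type":"number"}},"required":["increments"]}

```bash
mkdir -p pics
cat > h.py <<'E'
import numpy as np, cv2
from station import readout, eyes, order, manip
from scipy.spatial.transform import Rotation as Ro
def snap(n):
    return eyes.snapshot(n)
def ray(s,uv):
    uv=np.atleast_2d(np.float64(uv)); K=np.array(s["mtx"])
    d=(uv-K[:2,2])/[K[0,0],K[1,1]]
    p=d.copy()
    for _ in range(30): p=d/(1+s["k1"]*(p**2).sum(1,keepdims=True))
    R=np.array(s["R"]);t=np.array(s["t"])
    return -R.T@t, np.c_[p,np.ones(len(p))]@R
def onz(s,uv,z):
    o,d=ray(s,uv); return o+d*((z-o[2])/d[:,2])[:,None]
def proj(s,X):
    c=np.atleast_2d(X)@np.array(s["R"]).T+s["t"]; p=c[:,:2]/c[:,2:]
    p=p*(1+s["k1"]*(p**2).sum(1,keepdims=True)); K=np.array(s["mtx"])
    return p*[K[0,0],K[1,1]]+K[:2,2]
def save(im,n): cv2.imwrite("pics/"+n,cv2.cvtColor(np.ascontiguousarray(im),cv2.COLOR_RGB2BGR))
E
python3 - <<'E'
from h import *
a=snap("scene");b=snap("top")
for s in(a,b): o,d=ray(s,[[320,200]]); print(o,d,s["mtx"][0],s["k1"])
save(a["pixels"],"s0.png");save(b["pixels"],"t0.png")
print(readout.state(),manip.grip_depth)
E
```

```text
[1.00622893 0.10074032 0.80355773] [[-0.49405984 -0.20756506 -0.84432527]] [393.49322471   0.         317.33522084] -0.07866806314113935
[ 0.37805225 -0.07213988  1.0361907 ] [[ 0.15647308 -0.0177474  -0.98755541]] [393.43200805   0.         321.62954921] 0.031180617665126323
{'clock': 0.1, 'joints': array([-1.18231528e+00,  5.28120052e-02,  1.40166488e+00, -1.16193342e-05,
        1.68855707e+00, -7.03017973e-02]), 'qd': array([-7.81326790e-04, -1.25059349e-03, -1.90731753e-03, -2.09565271e-05,
       -5.17795988e-04,  2.45905984e-04]), 'effort': array([ 9.94523507e-04, -3.82582819e+01, -3.60985243e+01, -1.03224741e-04,
        4.76137197e-03,  9.37394759e-06]), 'tcp_pos': array([ 0.23251102, -0.47068315,  0.4039154 ]), 'orientation': array([-3.05791492e+00, -7.14025562e-01,  3.76388630e-04]), 'force': array([ 0.24616296, -0.70263434, -0.58342624]), 'moment': array([-0.0232083 , -0.03074831, -0.01582004]), 'gripper_force': 0.0, 'width': 0.08501106158646332} 0.1547
```

View pics/s0.png

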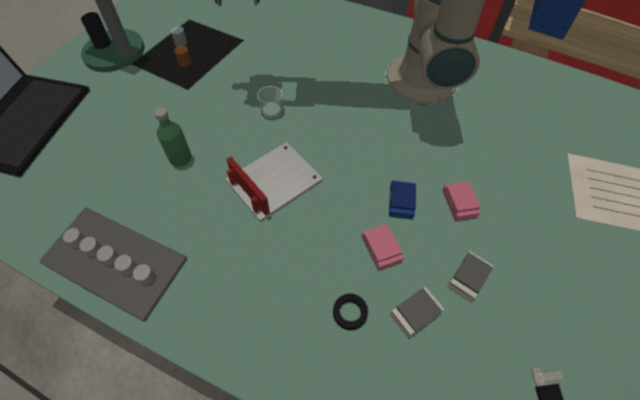

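View pics/t0.png

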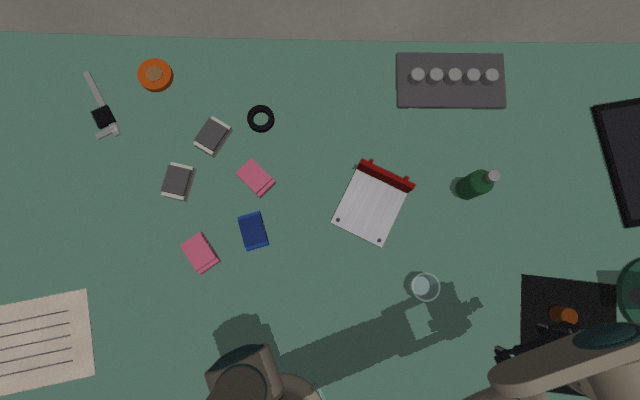

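Top view: the white-case look-alikes are at (212,135) and (177,181). The blue case is at (253,230), with pink look-alikes at (256,178) and (200,252). The jig is at (372,205) with its fence at (386,175). The ring is at (260,118), the cup at (425,287) and the bottle at (475,185).

```bash
cat >> h.py <<'E'
def rect(s,mask,near,z):
    n,l,st,c=cv2.connectedComponentsWithStats(mask.astype(np.uint8))
    i=1+np.argmin([np.hypot(*(c[k]-near))+(1e3 if st[k,4]<15 else 0) for k in range(1,n)])
    v,u=np.nonzero(l==i); P=onz(s,np.c_[u,v],z)[:,:2]
    r=cv2.minAreaRect(np.float32(P*1000)); return P.mean(0),r,len(u),l==i
E
python3 - <<'E'
from h import *
a=snap("scene");b=snap("top")
for nm,s,pts in(("top",b,dict(w1=(212,135),w2=(177,181),blue=(253,230),red=(386,177),plate=(370,210),ring=(260,118))),
             ("scene",a,dict(w1=(418,310),w2=(472,272),blue=(403,198),red=(247,185),plate=(280,178),ring=(350,311)))):
    im=s["pixels"].astype(int);R,G,B=im[...,0],im[...,1],im[...,2]
    hsv=cv2.cvtColor(np.array(s["pixels"]),cv2.COLOR_RGB2HSV).astype(int)
    sp=im.max(2)-im.min(2)
    for k,p in pts.items():
        print(nm,k,im[p[1],p[0]],end=' ')
        m,z={'w':((sp<22)&(im.max(2)<130)&(im.max(2)>45),.04),'b':((B>R+30)&(B>G+30),.034),'r':((R>G+60)&(R>B+60),.078),'p':((sp<28)&(im.min(2)>140),.012)}[k[0] if k!='ring' else 'w']
        if k=='ring': m,z=(im.max(2)<50),.022
        c,r,n,_=rect(s,m,np.array(p),z); print(c.round(4),np.round(cv2.boxPoints(r)).tolist(),np.round(r[1]),round(r[2],1),n)
big=cv2.resize(np.array(b["pixels"])[85:275,150:430],None,fx=2.8,fy=2.8,interpolation=cv2.INTER_CUBIC); save(big,"t1.png")
E
```

```text
top w1 [78 78 76] [0.702 0.191] [[643.0, 184.0], [723.0, 135.0], [763.0, 200.0], [682.0, 249.0]] [76. 94.] 58.6 850
top w2 [78 76 76] [0.581  0.2724] [[528.0, 247.0], [617.0, 227.0], [634.0, 300.0], [545.0, 321.0]] [75. 91.] 77.1 882
top blue [40 52 95] [0.4572 0.0812] [[406.0, 96.0], [424.0, 40.0], [509.0, 67.0], [491.0, 123.0]] [89. 58.] 17.5 798
top red [62 28 25] [ 0.5994 -0.2575] [[561.0, -320.0], [580.0, -329.0], [645.0, -198.0], [625.0, -188.0]] [147.  21.] 63.7 309
top plate [161 159 161] [ 0.5212 -0.2185] [[418.0, -251.0], [561.0, -320.0], [625.0, -186.0], [483.0, -117.0]] [148. 158.] 64.2 3304
top ring [ 90 116 105] [0.7593 0.0708] [[720.0, 105.0], [722.0, 36.0], [797.0, 38.0], [796.0, 107.0]] [75. 69.] 1.2 422
scene w1 [84 82 77] [0.7165 0.1944] [[656.0, 191.0], [741.0, 139.0], [777.0, 197.0], [691.0, 249.0]] [ 68. 100.] 58.7 1427
scene w2 [83 82 79] [0.5969 0.2749] [[536.0, 257.0], [642.0, 231.0], [657.0, 293.0], [551.0, 319.0]] [ 64. 109.] 76.4 1253
scene blue [30 47 83] [0.4579 0.0816] [[416.0, 97.0], [432.0, 45.0], [499.0, 66.0], [483.0, 117.0]] [70. 54.] 16.7 566
scene red [64 19 19] [ 0.6009 -0.2523] [[563.0, -317.0], [574.0, -322.0], [637.0, -192.0], [626.0, -187.0]] [145.  12.] 64.3 262
scene plate [156 153 149] [ 0.5177 -0.2115] [[419.0, -249.0], [556.0, -316.0], [620.0, -185.0], [483.0, -118.0]] [146. 152.] 64.0 2524
scene ring [ 98 123 108] [0.7644 0.0734] [[717.0, 88.0], [746.0, 27.0], [811.0, 57.0], [782.0, 118.0]] [72. 67.] 24.7 608
```

View pics/t1.png

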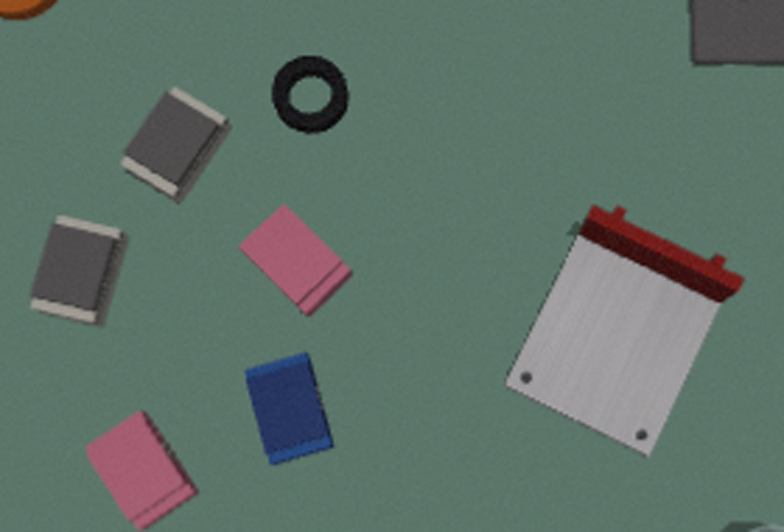

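The scene shows two grey-lidded white cases. The one at (177,181), world ≈(0.58,0.27), is nearer the base than the one at (212,135), so it is the target. The blue case is at (253,230). I'll refine it from its white end strips.

```bash
cat >> h.py <<'E'
def inc(x,y,z,yawdeg):
    s=readout.state(); R=Ro.from_rotvec(s["orientation"]).as_matrix()
    p=s["tcp_pos"]; psi=np.arctan2(R[1,0],R[0,0])
    print("clock",round(s["clock"],2),"tcp",p.round(4),"yaw",np.degrees(psi).round(2),"F",s["force"].round(1),"w",round(s["width"],4),"g",round(s["gripper_force"],1))
    d=R.T@(np.array([x,y,z])-p); t=-(np.radians(yawdeg)-psi); t=(t+np.pi)%(2*np.pi)-np.pi
    # afterturn: same shift in the axes of the tool after turning
    print("tool shift now",d.round(4),"turn",t.round(4))
E
python3 - <<'E'
from h import *
b=snap("top");a=snap("scene")
for s,box in((b,(155,200,160,205)),(a,(445,250,500,302))):
    x0,y0,x1,y1=box; im=np.array(s["pixels"])[y0:y1,x0:x1].astype(int)
    n,l,st,c=cv2.connectedComponentsWithStats(((im.min(2)>120)&(im.max(2)-im.min(2)<35)).astype(np.uint8)) if im.size else (1,0,0,0)
    for k in range(1,n):
        if st[k,4]>5: print(st[k],c[k]+[x0,y0],onz(s,c[k]+[x0,y0],.03))
b2=np.array(b["pixels"])[155:207,155:200].astype(int)
m=(b2.min(2)>120)&(b2.max(2)-b2.min(2)<35); n,l,st,c=cv2.connectedComponentsWithStats(m.astype(np.uint8))
P=[]
for k in range(1,n):
    if st[k,4]>10: q=onz(b,c[k]+[155,155],.03)[0]; P.append(q); print(st[k],q)
P=np.array(P); print("mid",P.mean(0),"yaw",np.degrees(np.arctan2(*(P[0]-P[-1])[[1,0]])),np.hypot(*(P[0]-P[-1])[:2]))
inc(.581,.274,.36,-12.7)
E
```

```text
[24  1 24 15 46] [480.60869565 258.10869565] [[0.54034669 0.28876455 0.03      ]]
[  6  29  26  19 116] [463.87068966 288.        ] [[0.62274378 0.27131753 0.03      ]]
[15  7 23  8 74] [0.62581539 0.27110971 0.03      ]
[ 6 37 23  8 82] [0.54680378 0.28924749 0.03      ]
mid [0.58630959 0.2801786  0.03      ] yaw -12.928735463396816 0.08106672227117248
clock 0.3 tcp [ 0.2325 -0.4707  0.4045] yaw 26.29 F [0.7 0.2 0.1] w 0.0852 g 0.0
tool shift now [ 0.6422 -0.5133  0.0447] turn 0.6805
```

Call:
move_arm([
  [0.035, -0.028, 0, 0],
  [0.035, -0.028, 0, 0],
  [0.035, -0.028, 0, 0],
  [0.035, -0.028, 0, 0],
  [0.035, -0.028, 0, 0],
], gripper=0.085)

```text
clock: 0.8
tcp_pos: [0.3277, -0.266, 0.4048]
orientation: [3.059, 0.714, 0.001]
force: [1.0, -0.3, 0.0]
width: 0.0851
gripper_force: 0.0
```

Call:
move_arm([
  [0.035, -0.028, 0, 0],
  [0.035, -0.028, 0, 0],
  [0.035, -0.028, 0, 0],
  [0.035, -0.028, 0, 0],
  [0.035, -0.028, 0, 0],
])

```text
clock: 1.3
tcp_pos: [0.4226, -0.0628, 0.4049]
orientation: [3.059, 0.714, 0.001]
force: [0.8, -1.2, 0.5]
width: 0.085
gripper_force: 0.0
```

Call:
move_arm([
  [0.035, -0.028, 0, 0],
  [0.035, -0.028, 0, 0],
  [0.035, -0.028, 0, 0],
  [0.035, -0.028, 0, 0],
  [0.035, -0.028, 0, 0],
])

```text
clock: 1.8
tcp_pos: [0.5176, 0.1403, 0.4047]
orientation: [3.059, 0.715, 0.0]
force: [1.1, -0.7, -0.2]
width: 0.0849
gripper_force: 0.0
```

Call:
move_arm([
  [0, 0, 0.02, 0.14],
  [0, 0, 0.02, 0.14],
  [0, 0, 0.02, 0.14],
  [0, 0, 0.02, 0.14],
  [0, 0, 0.02, 0.12],
])

```text
clock: 2.3
tcp_pos: [0.5172, 0.1384, 0.3038]
orientation: [3.121, -0.355, -0.0]
force: [0.5, -0.3, 0.3]
width: 0.0846
gripper_force: 0.0
```

```bash
python3 -c "
from h import *
inc(.586,.280,.18,-12.8)"
```

```text
clock 2.3 tcp [0.5172 0.1384 0.3038] yaw -12.98 F [ 0.5 -0.3  0.3] w 0.0846 g 0.0
tool shift now [ 0.0353 -0.1534  0.1238] turn -0.0032
```

Call:
move_arm([
  [0.009, -0.038, 0, 0],
  [0.009, -0.038, 0, 0],
  [0.009, -0.038, 0, -0.003],
  [0.008, -0.039, 0, 0],
  [0, 0, 0.02, 0],
])

```text
clock: 2.8
tcp_pos: [0.5859, 0.284, 0.2868]
orientation: [-3.12, 0.336, -0.008]
force: [0.1, -0.0, -0.1]
width: 0.0853
gripper_force: 0.0
```

Run:
```python
from h import *
inc(.586,.280,.18,-12.8)
s=snap("scene"); save(cv2.resize(s["pixels"][180:340,380:560],None,fx=4,fy=3.7),"s1.png")
```

```text
clock 2.8 tcp [0.5859 0.284  0.2868] yaw -12.29 F [ 0.1 -0.  -0.1] w 0.0853 g 0.0
tool shift now [0.0005 0.0043 0.1068] turn 0.0088
```

View pics/s1.png

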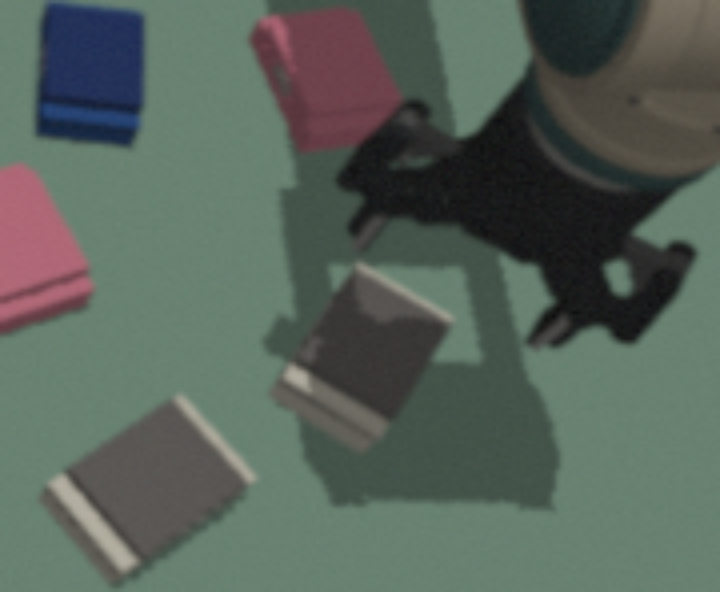

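The open fingers straddle the target case near (365,355) in the crop, and the yaw matches. Now I'll descend.

Call:
move_arm([
  [0, 0.001, 0.025, 0],
  [0, 0, 0.025, 0],
  [0, 0, 0.025, 0],
  [0, 0, 0.018, 0],
  [0, 0, 0.012, 0],
])

```text
clock: 3.35
tcp_pos: [0.5842, 0.2783, 0.1778]
orientation: [3.121, -0.343, -0.004]
force: [1.4, 0.1, 0.3]
width: 0.0848
gripper_force: 0.0
```

Call:
move_arm([
  [0, 0, 0, 0],
  [0, 0, 0, 0],
])

```text
clock: 3.55
tcp_pos: [0.5849, 0.2789, 0.1806]
orientation: [-3.123, 0.342, -0.001]
force: [0.2, -0.3, 0.9]
width: 0.0852
gripper_force: 0.0
```

```bash
python3 -c "
from h import *
inc(.586,.280,.18,-12.8)"
```

```text
clock 3.55 tcp [0.5849 0.2789 0.1806] yaw -12.51 F [ 0.2 -0.3  0.9] w 0.0852 g 0.0
tool shift now [ 0.0009 -0.0013  0.0006] turn 0.005
```

Call:
move_arm([
  [0.001, -0.001, 0, 0.004],
  [0, 0, 0, 0],
  [0, 0, 0, 0],
  [0, 0, 0, 0],
  [0, 0, 0, 0],
], gripper=0.05)

```text
clock: 4.05
tcp_pos: [0.5863, 0.28, 0.1813]
orientation: [-3.121, 0.348, -0.004]
force: [0.0, -0.1, 6.6]
width: 0.0569
gripper_force: 65.8
```

Call:
move_arm([
  [0, 0, 0, 0],
  [0, 0, 0, 0],
  [0, 0, 0, 0],
  [0, 0, 0, 0],
  [0, 0, 0, 0],
])

```text
clock: 4.55
tcp_pos: [0.5863, 0.28, 0.1813]
orientation: [-3.121, 0.348, -0.004]
force: [-0.7, 0.8, 5.8]
width: 0.057
gripper_force: 65.8
```

Call:
move_arm([
  [0, 0, -0.01, 0],
  [0, 0, -0.02, 0],
  [0, 0, -0.03, 0],
  [0, 0, -0.03, 0],
  [0, 0, -0.02, 0],
])

```text
clock: 5.05
tcp_pos: [0.5858, 0.2798, 0.2923]
orientation: [-3.121, 0.348, -0.002]
force: [0.3, -0.0, -1.9]
width: 0.0575
gripper_force: 65.0
```

Call:
move_arm([
  [0.002, 0.015, 0, 0],
  [0.004, 0.03, 0, 0],
  [0.005, 0.036, 0, 0],
  [0.005, 0.036, 0, 0],
  [0.005, 0.036, 0, 0],
])

```text
clock: 5.55
tcp_pos: [0.5716, 0.1236, 0.2875]
orientation: [3.121, -0.348, -0.005]
force: [0.1, -0.4, -1.9]
width: 0.0569
gripper_force: 65.1
```

Call:
move_arm([
  [0.005, 0.036, 0, 0],
  [0.005, 0.036, 0, 0],
  [0.005, 0.036, 0, 0],
  [0.005, 0.036, 0, 0],
  [0.005, 0.036, 0, 0],
])

```text
clock: 6.05
tcp_pos: [0.556, -0.0573, 0.2877]
orientation: [3.122, -0.349, -0.005]
force: [0.9, -0.1, -2.8]
width: 0.0569
gripper_force: 65.1
```

Call:
move_arm([
  [0.005, 0.036, 0, 0],
  [0.005, 0.036, 0, 0],
  [0.005, 0.036, 0, 0.07],
  [0.004, 0.03, 0, 0.08],
  [0, 0.015, 0, 0.08],
])

```text
clock: 6.55
tcp_pos: [0.5362, -0.2106, 0.2875]
orientation: [3.059, -0.714, -0.005]
force: [-0.1, -0.2, -1.9]
width: 0.057
gripper_force: 65.0
```

Call:
move_arm([
  [0, 0, 0, 0],
  [0, 0, 0, 0],
])

```text
clock: 6.75
tcp_pos: [0.5371, -0.2079, 0.2883]
orientation: [-3.061, 0.703, 0.004]
force: [0.2, 0.8, -2.6]
width: 0.057
gripper_force: 65.0
```

Run:
```python
from h import *
inc(.543,-.2285,.21,-26)
s=snap("scene"); save(cv2.resize(s["pixels"][100:250,180:370],None,fx=4,fy=4),"s2.png")
```

```text
clock 6.75 tcp [ 0.5371 -0.2079  0.2883] yaw -25.87 F [ 0.2  0.8 -2.6] w 0.057 g 65.0
tool shift now [0.0145 0.016  0.0782] turn 0.0022
```

View pics/s2.png

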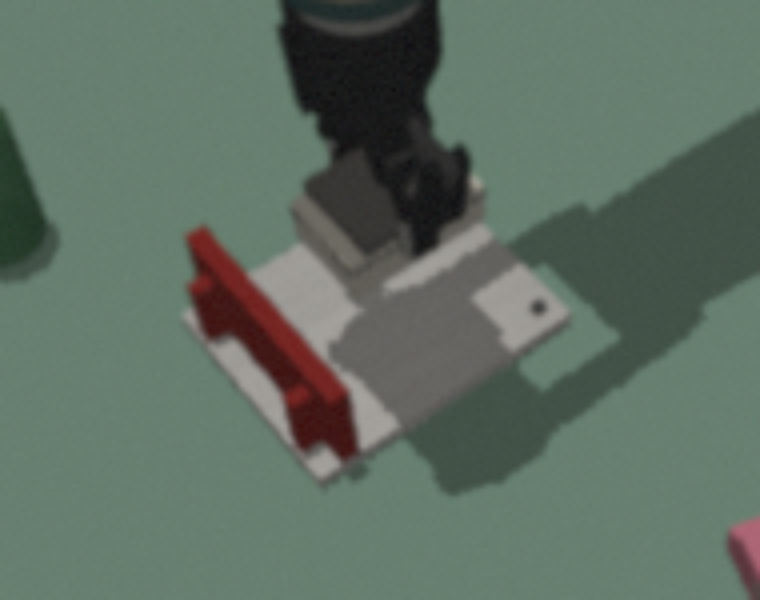

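The white case is held level above the plate at (360,220) in the crop, with its end parallel to the fence. I'll lower it and feel for the plate.

Call:
move_arm([
  [0.006, 0.008, 0.015, 0.002],
  [0.006, 0.008, 0.02, 0],
  [0, 0, 0.02, 0],
  [0, 0, 0.015, 0],
  [0, 0, 0.008, 0],
])

```text
clock: 7.3
tcp_pos: [0.5413, -0.2268, 0.209]
orientation: [-3.061, 0.706, 0.005]
force: [-0.4, 0.1, -2.8]
width: 0.0571
gripper_force: 65.0
```

Call:
move_arm([
  [0, 0, 0, 0],
  [0, 0, 0.004, 0],
  [0, 0, 0.004, 0],
  [0, 0, 0.002, 0],
  [0, 0, 0.001, 0],
])

```text
clock: 7.8
tcp_pos: [0.5417, -0.2273, 0.2008]
orientation: [3.061, -0.707, 0.001]
force: [0.1, 0.6, -2.5]
width: 0.0574
gripper_force: 65.0
```

Call:
move_arm([
  [0, 0, 0.001, 0],
  [0, 0, 0, 0],
])

```text
clock: 8.0
tcp_pos: [0.5416, -0.2273, 0.1997]
orientation: [3.061, -0.707, 0.0]
force: [0.7, -0.1, -1.4]
width: 0.0573
gripper_force: 65.0
```

```bash
python3 -c "
from h import *
inc(.543,-.2285,.1933,-26)"
```

```text
clock 8.0 tcp [ 0.5416 -0.2273  0.1997] yaw -26.02 F [ 0.7 -0.1 -1.4] w 0.0573 g 65.0
tool shift now [0.0017 0.0005 0.0064] turn -0.0004
```

Call:
move_arm([
  [0, 0, 0.002, 0],
  [0, 0, 0.002, 0],
  [0, 0, 0.001, 0],
  [0, 0, 0, 0],
])

```text
clock: 8.4
tcp_pos: [0.5416, -0.2273, 0.1944]
orientation: [-3.061, 0.707, 0.001]
force: [-0.4, -0.1, -1.6]
width: 0.0574
gripper_force: 65.0
```

Call:
move_arm([
  [0, 0, 0.001, 0],
  [0, 0, 0, 0],
  [0, 0, 0, 0],
])

```text
clock: 8.7
tcp_pos: [0.5417, -0.2273, 0.1937]
orientation: [3.061, -0.707, 0.0]
force: [0.5, 0.1, -2.1]
width: 0.0568
gripper_force: 65.0
```

Call:
move_arm([
  [0, 0, 0.0007, 0],
  [0, 0, 0, 0],
])

```text
clock: 8.9
tcp_pos: [0.5417, -0.2273, 0.1933]
orientation: [3.061, -0.707, 0.001]
force: [0.0, 0.2, -0.6]
width: 0.0574
gripper_force: 65.1
```

Call:
move_arm([
  [0, 0, 0.0007, 0],
  [0, 0, 0, 0],
])

```text
clock: 9.1
tcp_pos: [0.5419, -0.2274, 0.1933]
orientation: [3.061, -0.707, 0.002]
force: [-2.9, 0.8, 5.1]
width: 0.0572
gripper_force: 65.7
```

Call:
move_arm([
  [0, 0, 0.0005, 0],
  [0, 0, 0, 0],
])

```text
clock: 9.3
tcp_pos: [0.542, -0.2275, 0.1933]
orientation: [3.061, -0.707, 0.003]
force: [-3.6, 2.0, 6.8]
width: 0.0573
gripper_force: 66.3
```

Call:
move_arm([
  [0, 0, -0.0008, 0],
  [0.003, 0, 0, 0],
  [0.003, 0, 0, 0],
  [0.001, 0, 0, 0],
  [0, 0, 0, 0],
])

```text
clock: 9.8
tcp_pos: [0.5483, -0.2306, 0.1933]
orientation: [3.061, -0.707, 0.002]
force: [-0.4, -0.0, 6.5]
width: 0.0569
gripper_force: 65.9
```

Call:
move_arm([
  [0.001, 0, 0, 0],
  [0.001, 0, 0, 0],
  [0, 0, 0, 0],
])

```text
clock: 10.1
tcp_pos: [0.5501, -0.2314, 0.1933]
orientation: [3.061, -0.707, 0.002]
force: [-1.7, 1.2, 5.5]
width: 0.0574
gripper_force: 65.9
```

Call:
move_arm([
  [0.001, 0, 0, 0],
  [0, 0, 0, 0],
])

```text
clock: 10.3
tcp_pos: [0.5509, -0.2319, 0.1933]
orientation: [3.061, -0.707, 0.002]
force: [-2.2, 1.0, 5.6]
width: 0.0571
gripper_force: 65.8
```

```bash
python3 -c "
from h import *
inc(.5535,-.2337,.1933,-26)"
```

```text
clock 10.3 tcp [ 0.5509 -0.2319  0.1933] yaw -26.03 F [-2.2  1.   5.6] w 0.0571 g 65.8
tool shift now [ 0.0031  0.0005 -0.    ] turn -0.0005
```

Call:
move_arm([
  [0.0015, 0, 0, 0],
  [0, 0, 0, 0],
])

```text
clock: 10.5
tcp_pos: [0.5524, -0.2325, 0.1933]
orientation: [3.061, -0.707, 0.002]
force: [-2.0, 1.6, 5.6]
width: 0.0574
gripper_force: 65.8
```

Call:
move_arm([
  [0.001, 0, 0, 0],
  [0, 0, 0, 0],
])

```text
clock: 10.7
tcp_pos: [0.5532, -0.2329, 0.1933]
orientation: [3.061, -0.707, 0.002]
force: [-1.8, 0.6, 5.5]
width: 0.0571
gripper_force: 65.8
```

Call:
move_arm([
  [0.001, 0, 0, 0],
  [0, 0, 0, 0],
])

```text
clock: 10.9
tcp_pos: [0.5541, -0.2334, 0.1933]
orientation: [3.061, -0.707, 0.002]
force: [-2.5, 0.2, 5.6]
width: 0.0568
gripper_force: 65.8
```

Call:
move_arm([
  [0.001, 0, 0, 0],
  [0, 0, 0, 0],
])

```text
clock: 11.1
tcp_pos: [0.5546, -0.2336, 0.1933]
orientation: [-3.061, 0.707, 0.002]
force: [-7.8, 3.0, 8.5]
width: 0.0571
gripper_force: 66.3
```

Call:
move_arm([
  [0.001, 0, 0, 0],
  [0, 0, 0, 0],
])

```text
clock: 11.3
tcp_pos: [0.555, -0.2338, 0.1933]
orientation: [-3.06, 0.707, 0.007]
force: [-14.2, 5.3, 12.7]
width: 0.0569
gripper_force: 66.9
```

Call:
move_arm([
  [0.001, 0, 0, 0],
  [0, 0, 0, 0],
])

```text
clock: 11.5
tcp_pos: [0.5554, -0.234, 0.1933]
orientation: [-3.059, 0.707, 0.011]
force: [-19.9, 8.9, 16.7]
width: 0.057
gripper_force: 67.4
```

Call:
move_arm([
  [-0.0015, 0, -0.0005, 0],
  [0, 0, 0, 0],
])

```text
clock: 11.7
tcp_pos: [0.5547, -0.2337, 0.1933]
orientation: [-3.06, 0.707, 0.004]
force: [-8.3, 3.5, 8.4]
width: 0.0573
gripper_force: 66.3
```

Call:
move_arm([
  [0, 0, 0, 0],
  [0, 0, 0, 0],
  [0, 0, 0, 0],
  [0, 0, 0, 0],
  [0, 0, 0, 0],
], gripper=0.085)

```text
clock: 12.2
tcp_pos: [0.5552, -0.2339, 0.193]
orientation: [3.061, -0.707, 0.0]
force: [0.6, -0.6, 0.0]
width: 0.0852
gripper_force: 0.0
```

Call:
move_arm([
  [0, 0, 0, 0],
  [0, 0, -0.01, 0],
  [0, 0, -0.03, 0],
  [0, 0, -0.04, 0],
  [0, 0, -0.04, 0],
])

```text
clock: 12.7
tcp_pos: [0.5549, -0.2338, 0.315]
orientation: [3.061, -0.707, -0.0]
force: [0.2, -0.1, 1.2]
width: 0.0851
gripper_force: 0.0
```

Run:
```python
from h import *
inc(.4575,.0815,.178,17.5)
s=snap("scene"); im=s["pixels"].astype(int)
b=snap("top"); save(np.hstack([cv2.resize(s["pixels"][130:230,210:340],(520,400)),cv2.resize(b["pixels"][150:250,320:390],(280,400))]),"s3.png")
```

```text
clock 12.7 tcp [ 0.5549 -0.2338  0.315 ] yaw -26.02 F [ 0.2 -0.1  1.2] w 0.0851 g 0.0
tool shift now [-0.2258 -0.2406  0.1371] turn -0.7596
```

View pics/s3.png

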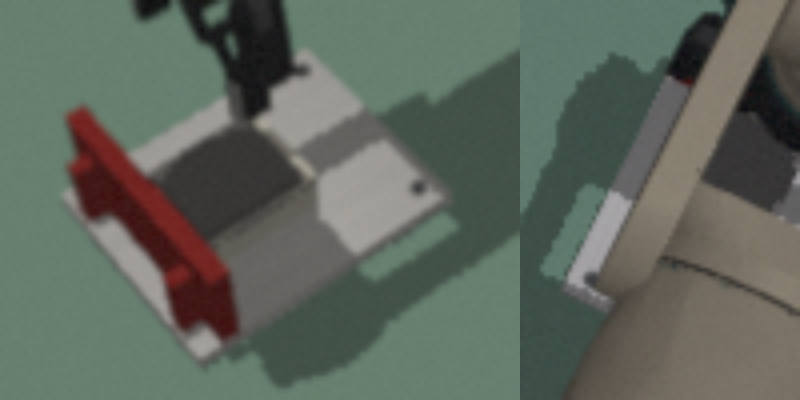

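The white case sits against the fence, its lid at (235,185) in the left half. Next is the blue case.

Call:
move_arm([
  [-0.015, -0.016, 0, 0],
  [-0.024, -0.025, 0, 0],
  [-0.024, -0.025, 0, 0],
  [-0.024, -0.025, 0, 0],
  [-0.024, -0.025, 0, 0],
])

```text
clock: 13.3
tcp_pos: [0.5056, -0.0797, 0.3136]
orientation: [-3.061, 0.708, -0.001]
force: [1.1, 0.5, -0.1]
width: 0.0853
gripper_force: 0.0
```

Call:
move_arm([
  [-0.024, -0.025, 0, 0],
  [-0.024, -0.025, 0, 0],
  [-0.024, -0.025, 0, 0],
  [-0.024, -0.025, 0, 0],
  [-0.018, -0.024, 0, -0.1],
])

```text
clock: 13.8
tcp_pos: [0.4573, 0.0819, 0.3137]
orientation: [-3.093, 0.551, -0.001]
force: [1.5, 0.7, 0.4]
width: 0.0851
gripper_force: 0.0
```

Call:
move_arm([
  [0, 0, 0.01, -0.14],
  [0, 0, 0.01, -0.14],
  [0, 0, 0.01, -0.14],
  [0, 0, 0.01, -0.14],
  [0, 0, 0, -0.1],
])

```text
clock: 14.3
tcp_pos: [0.4578, 0.0805, 0.272]
orientation: [-3.104, -0.487, 0.003]
force: [-0.9, -0.2, 0.3]
width: 0.0851
gripper_force: 0.0
```

Call:
move_arm([
  [0, 0, 0, 0],
  [0, 0, 0, 0],
])

```text
clock: 14.5
tcp_pos: [0.4583, 0.0805, 0.2736]
orientation: [3.105, 0.474, 0.001]
force: [-0.0, -0.2, -0.6]
width: 0.085
gripper_force: 0.0
```

Run:
```python
from h import *
inc(.4575,.0815,.178,17.5)
b=snap("top");im=b["pixels"].astype(int);R,G,B=im[...,0],im[...,1],im[...,2]
# white case lid in jig
sp=im.max(2)-im.min(2)
save(cv2.resize(b["pixels"][140:270,200:430],None,fx=3.4,fy=3.4),"t2.png")
```

```text
clock 14.5 tcp [0.4583 0.0805 0.2736] yaw 17.36 F [-0.  -0.2 -0.6] w 0.085 g 0.0
tool shift now [-0.0005 -0.0012  0.0956] turn -0.0024
```

View pics/t2.png

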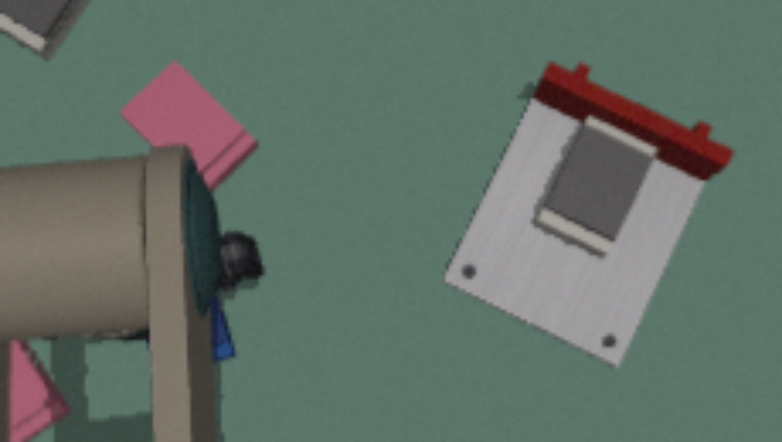

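The white case is flush to the fence in the jig at (595,185), and the gripper is over the blue case at (222,330).

Call:
move_arm([
  [0, -0.001, 0.02, -0.002],
  [0, 0, 0.025, 0],
  [0, 0, 0.025, 0],
  [0, 0, 0.015, 0],
  [0, 0, 0.01, 0],
])

```text
clock: 15.05
tcp_pos: [0.4577, 0.0814, 0.1771]
orientation: [3.105, 0.479, -0.002]
force: [-0.8, -0.6, 0.6]
width: 0.0847
gripper_force: 0.0
```

Call:
move_arm([
  [0, 0, 0, 0],
  [0, 0, 0, 0],
])

```text
clock: 15.25
tcp_pos: [0.4583, 0.0815, 0.1789]
orientation: [3.104, 0.481, 0.002]
force: [-0.1, 0.3, 0.8]
width: 0.0852
gripper_force: 0.0
```

Call:
move_arm([
  [0, 0, 0, 0],
  [0, 0, 0, 0],
  [0, 0, 0, 0],
  [0, 0, 0, 0],
  [0, 0, 0, 0],
], gripper=0.05)

```text
clock: 15.75
tcp_pos: [0.4584, 0.0815, 0.1792]
orientation: [3.104, 0.481, 0.003]
force: [0.0, 0.2, 5.6]
width: 0.0569
gripper_force: 65.5
```

Call:
move_arm([
  [0, 0, 0, 0],
  [0, 0, 0, 0],
  [0, 0, 0, 0],
])

```text
clock: 16.05
tcp_pos: [0.4584, 0.0815, 0.1792]
orientation: [3.104, 0.481, 0.003]
force: [-0.6, -0.4, 6.9]
width: 0.0569
gripper_force: 65.5
```

```bash
python3 -c "
from h import *
inc(.4575,.0815,.178,17.5)"
```

```text
clock 16.05 tcp [0.4584 0.0815 0.1792] yaw 17.63 F [-0.6 -0.4  6.9] w 0.0569 g 65.5
tool shift now [-0.0009 -0.0003  0.0012] turn 0.0022
```

Call:
move_arm([
  [0, 0, -0.01, 0],
  [0, 0, -0.02, 0],
  [0, 0, -0.03, 0.08],
  [0, 0, -0.03, 0.14],
  [0, 0, -0.03, 0.14],
])

```text
clock: 16.55
tcp_pos: [0.4575, 0.0814, 0.2993]
orientation: [3.14, -0.091, -0.001]
force: [0.9, 0.6, -1.1]
width: 0.057
gripper_force: 64.5
```

Call:
move_arm([
  [0, 0, 0, 0.14],
  [0, 0, 0, 0.14],
  [0, 0, 0, 0.1],
  [0, 0, 0, 0.02],
  [0, 0, 0, 0],
])

```text
clock: 17.05
tcp_pos: [0.4578, 0.0814, 0.2981]
orientation: [3.062, -0.701, -0.001]
force: [-0.6, -0.3, -2.1]
width: 0.0568
gripper_force: 64.5
```

Call:
move_arm([
  [0.01, 0.012, 0, 0],
  [0.02, 0.023, 0, 0],
  [0.025, 0.028, 0, 0],
  [0.025, 0.028, 0, 0],
  [0.025, 0.028, 0, 0],
])

```text
clock: 17.55
tcp_pos: [0.5005, -0.0729, 0.2982]
orientation: [3.063, -0.7, -0.0]
force: [0.3, 0.8, -2.9]
width: 0.0568
gripper_force: 64.6
```

Call:
move_arm([
  [0.025, 0.028, 0, 0],
  [0.025, 0.028, 0, 0],
  [0.025, 0.028, 0, 0],
  [0.02, 0.023, 0, 0],
  [0.01, 0.012, 0, 0],
])

```text
clock: 18.05
tcp_pos: [0.5429, -0.2266, 0.2977]
orientation: [3.061, -0.704, -0.001]
force: [-0.7, 0.4, -1.6]
width: 0.0566
gripper_force: 64.6
```

Call:
move_arm([
  [0, 0, 0, 0],
  [0, 0, 0, 0],
])

```text
clock: 18.25
tcp_pos: [0.5428, -0.2238, 0.2978]
orientation: [-3.061, 0.703, 0.002]
force: [-0.3, 0.9, -2.2]
width: 0.0569
gripper_force: 64.6
```

```bash
python3 -c "
from h import *
inc(.5439,-.2284,.2412,-26.0)"
```

```text
clock 18.25 tcp [ 0.5428 -0.2238  0.2978] yaw -25.85 F [-0.3  0.9 -2.2] w 0.0569 g 64.6
tool shift now [0.0031 0.0037 0.0566] turn 0.0025
```

Call:
move_arm([
  [0.003, 0.004, 0.01, 0.002],
  [0, 0, 0.02, 0],
  [0, 0, 0.015, 0],
  [0, 0, 0.01, 0],
  [0, 0, 0.004, 0],
])

```text
clock: 18.75
tcp_pos: [0.5435, -0.2288, 0.2374]
orientation: [-3.061, 0.706, 0.004]
force: [-0.7, -0.5, -2.5]
width: 0.0568
gripper_force: 64.6
```

Call:
move_arm([
  [0, 0, 0.002, 0],
  [0, 0, 0.002, 0],
  [0, 0, 0.001, 0],
  [0, 0, 0, 0],
])

```text
clock: 19.15
tcp_pos: [0.5439, -0.2294, 0.2345]
orientation: [3.061, -0.707, 0.001]
force: [-0.1, 0.4, -2.6]
width: 0.0569
gripper_force: 64.6
```

```bash
python3 -c "
from h import *
inc(.5439,-.2284,.2312,-26.0)"
```

```text
clock 19.15 tcp [ 0.5439 -0.2294  0.2345] yaw -26.03 F [-0.1  0.4 -2.6] w 0.0569 g 64.6
tool shift now [-0.0004 -0.0009  0.0033] turn -0.0004
```

Call:
move_arm([
  [0, -0.001, 0.0015, 0],
  [0.003, 0, 0, 0],
  [0.003, 0, 0, 0],
  [0.002, 0, 0, 0],
  [0, 0, 0, 0],
])

```text
clock: 19.65
tcp_pos: [0.5517, -0.2321, 0.2326]
orientation: [3.061, -0.707, 0.0]
force: [-0.6, 0.1, -2.4]
width: 0.0569
gripper_force: 64.6
```

Call:
move_arm([
  [0.001, 0, 0, 0],
  [0, 0, 0, 0],
])

```text
clock: 19.85
tcp_pos: [0.5523, -0.2324, 0.2325]
orientation: [3.061, -0.707, -0.0]
force: [-0.1, 0.2, -2.1]
width: 0.0566
gripper_force: 64.6
```

Call:
move_arm([
  [0.001, 0, 0, 0],
  [0, 0, 0, 0],
])

```text
clock: 20.05
tcp_pos: [0.553, -0.2327, 0.2324]
orientation: [-3.061, 0.707, 0.002]
force: [-3.1, 0.6, -0.7]
width: 0.0572
gripper_force: 64.8
```

```bash
python3 -c "
from h import *
inc(.5547,-.2337,.2312,-26.0)"
```

```text
clock 20.05 tcp [ 0.553  -0.2327  0.2324] yaw -26.02 F [-3.1  0.6 -0.7] w 0.0572 g 64.8
tool shift now [0.0019 0.0001 0.0012] turn -0.0004
```

Light fence contact. Now I'll lower onto the white case, then seat it lightly against the fence.

Call:
move_arm([
  [-0.0004, 0, 0.0006, 0],
  [0, 0, 0.0006, 0],
  [0, 0, 0, 0],
])

```text
clock: 20.35
tcp_pos: [0.5528, -0.2326, 0.2313]
orientation: [3.061, -0.707, 0.0]
force: [-0.3, -0.1, -2.1]
width: 0.0568
gripper_force: 64.8
```

Call:
move_arm([
  [0, 0, 0.0006, 0],
  [0, 0, 0, 0],
])

```text
clock: 20.55
tcp_pos: [0.5529, -0.2326, 0.2313]
orientation: [3.061, -0.707, 0.0]
force: [-4.3, 0.8, 2.1]
width: 0.0568
gripper_force: 65.2
```

Call:
move_arm([
  [0.0005, 0, 0.0003, 0],
  [0, 0, 0, 0],
])

```text
clock: 20.75
tcp_pos: [0.5531, -0.2327, 0.2313]
orientation: [-3.061, 0.707, 0.002]
force: [-9.0, 3.3, 6.3]
width: 0.0571
gripper_force: 65.7
```

Call:
move_arm([
  [0, 0, -0.0003, 0],
  [0, 0, 0, 0],
  [0, 0, 0, 0],
  [0, 0, 0, 0],
  [0, 0, 0, 0],
], gripper=0.085)

```text
clock: 21.25
tcp_pos: [0.5534, -0.2329, 0.2308]
orientation: [3.061, -0.707, 0.0]
force: [0.1, -0.3, 0.2]
width: 0.085
gripper_force: 0.0
```

Call:
move_arm([
  [0, 0, 0, 0],
  [0, 0, -0.01, 0],
  [0, 0, -0.025, 0],
  [0, 0, -0.035, 0],
  [0, 0, -0.03, 0],
])

```text
clock: 21.75
tcp_pos: [0.5532, -0.2328, 0.3333]
orientation: [3.061, -0.707, 0.002]
force: [0.7, -0.4, 0.4]
width: 0.085
gripper_force: 0.0
```

Call:
move_arm([
  [-0.03, 0, 0, 0],
  [-0.04, 0, 0, 0],
  [-0.04, 0, 0, 0],
  [-0.04, 0, 0, 0],
  [0, 0, 0, 0],
], gripper=0.0)

```text
clock: 22.25
tcp_pos: [0.4154, -0.1653, 0.3307]
orientation: [-3.061, 0.707, 0.002]
force: [-0.0, -0.9, 0.1]
width: 0.0121
gripper_force: 0.0
```

Run:
```python
from h import *
inc(.5095,-.212,.26,-26)
s=snap("scene"); b=snap("top"); save(np.hstack([cv2.resize(s["pixels"][130:230,210:310],(400,400),interpolation=cv2.INTER_CUBIC),cv2.resize(b["pixels"][150:250,325:425],(400,400),interpolation=cv2.INTER_CUBIC)]),"s4.png")
```

```text
clock 22.25 tcp [ 0.4154 -0.1653  0.3307] yaw -26.01 F [-0.  -0.9  0.1] w 0.0121 g 0.0
tool shift now [0.1051 0.0007 0.0705] turn -0.0002
```

View pics/s4.png

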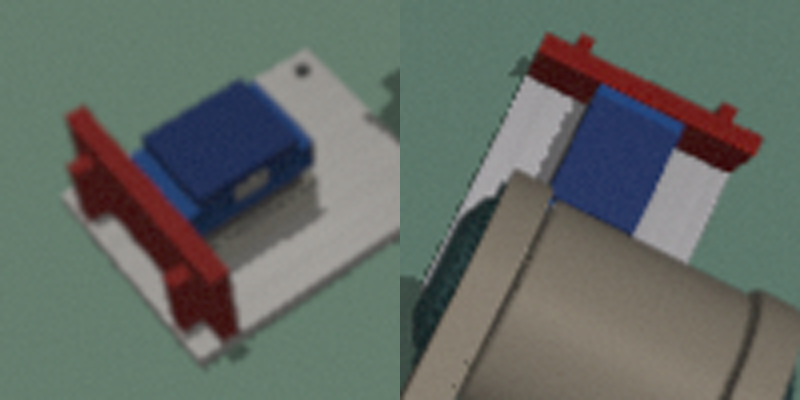

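The blue case is stacked squarely on the white one (left half, lid at (225,140)) and both meet the fence. Now I'll bring the closed fingertips to the near step.

Call:
move_arm([
  [0.03, 0, 0, 0],
  [0.03, 0, 0.01, 0],
  [0.03, 0, 0.015, 0],
  [0.012, 0.001, 0.02, 0],
  [0.002, 0, 0.015, 0],
])

```text
clock: 22.85
tcp_pos: [0.513, -0.2145, 0.2694]
orientation: [3.061, -0.708, -0.001]
force: [-0.4, 1.0, -0.5]
width: 0.0001
gripper_force: 0.0
```

Call:
move_arm([
  [0, 0, 0.006, 0],
  [0, 0, 0, 0],
  [0, 0, 0, 0],
])

```text
clock: 23.15
tcp_pos: [0.5115, -0.2134, 0.2659]
orientation: [3.061, -0.707, 0.002]
force: [0.9, -0.0, 0.4]
width: 0.0
gripper_force: 0.0
```

Run:
```python
from h import *
inc(.5095,-.212,.249,-26)
s=snap("scene"); save(cv2.resize(s["pixels"][120:220,220:330],(660,600),interpolation=cv2.INTER_CUBIC),"s5.png")
```

```text
clock 23.15 tcp [ 0.5115 -0.2134  0.2659] yaw -26.02 F [ 0.9 -0.   0.4] w 0.0 g 0.0
tool shift now [-0.0024 -0.0004  0.0169] turn -0.0004
```

View pics/s5.png

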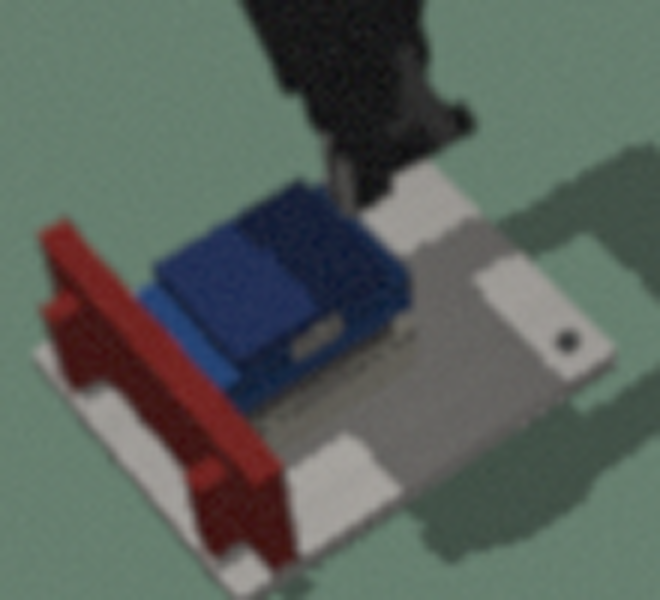

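The closed tips, near (350,205), stand just above and behind the blue lid's near edge. I'll back off 3 mm, lower onto the step, then bring the force up.

Call:
move_arm([
  [-0.003, 0, 0, 0],
  [0, 0, 0.003, 0],
  [0, 0, 0.003, 0],
  [0, 0, 0.001, 0],
  [0, 0, 0, 0],
])

```text
clock: 23.7
tcp_pos: [0.5088, -0.2122, 0.2575]
orientation: [-3.061, 0.707, 0.001]
force: [-0.6, 0.1, 0.4]
width: -0.0001
gripper_force: 0.0
```

Call:
move_arm([
  [0, 0, 0.002, 0],
  [0, 0, 0.002, 0],
  [0, 0, 0.002, 0],
  [0, 0, 0, 0],
])

```text
clock: 24.1
tcp_pos: [0.5087, -0.2122, 0.2513]
orientation: [-3.061, 0.707, 0.001]
force: [-0.5, 0.1, -1.4]
width: -0.0
gripper_force: 0.0
```

Call:
move_arm([
  [0.001, 0, 0, 0],
  [0.001, 0, 0, 0],
  [0, 0, 0, 0],
])

```text
clock: 24.4
tcp_pos: [0.5104, -0.2131, 0.2518]
orientation: [-3.061, 0.707, 0.003]
force: [-4.1, 1.4, 2.4]
width: 0.0001
gripper_force: 2.5
```

Call:
move_arm([
  [0.0007, 0, 0, 0],
  [0, 0, 0, 0],
])

```text
clock: 24.6
tcp_pos: [0.5107, -0.2132, 0.2517]
orientation: [-3.061, 0.707, 0.005]
force: [-7.8, 3.0, 4.3]
width: -0.0003
gripper_force: 4.4
```

Call:
move_arm([
  [0.0007, 0, 0, 0],
  [0, 0, 0, 0],
])

```text
clock: 24.8
tcp_pos: [0.511, -0.2134, 0.2517]
orientation: [-3.06, 0.707, 0.008]
force: [-12.0, 4.9, 6.4]
width: 0.0
gripper_force: 6.3
```

Call:
move_arm([
  [-0.001, 0, 0.0007, 0],
  [0, 0, 0, 0],
])

```text
clock: 25.0
tcp_pos: [0.5106, -0.2131, 0.2511]
orientation: [-3.061, 0.707, 0.003]
force: [-6.3, 2.4, 3.9]
width: -0.0
gripper_force: 3.5
```

Call:
move_arm([
  [0, 0, 0.0007, 0],
  [0, 0, 0, 0],
])

```text
clock: 25.2
tcp_pos: [0.5106, -0.2131, 0.2504]
orientation: [-3.06, 0.707, 0.003]
force: [-6.2, 2.9, 4.3]
width: -0.0002
gripper_force: 3.6
```

Call:
move_arm([
  [-0.0003, 0, 0.0004, 0],
  [0, 0, 0, 0],
])

```text
clock: 25.4
tcp_pos: [0.5105, -0.213, 0.2501]
orientation: [-3.061, 0.707, 0.002]
force: [-4.2, 2.7, 2.3]
width: 0.0
gripper_force: 2.8
```

Call:
move_arm([
  [0, 0, 0.0007, 0],
  [0, 0, 0, 0],
])

```text
clock: 25.6
tcp_pos: [0.5105, -0.213, 0.2495]
orientation: [-3.061, 0.707, 0.002]
force: [-5.7, 2.5, 4.1]
width: 0.0003
gripper_force: 4.4
```

Call:
move_arm([
  [0, 0, 0.0005, 0],
  [0, 0, 0, 0],
])

```text
clock: 25.8
tcp_pos: [0.5105, -0.213, 0.2494]
orientation: [-3.061, 0.707, 0.002]
force: [-7.3, 2.6, 6.4]
width: -0.0
gripper_force: 5.8
```

Call:
move_arm([
  [0, 0, 0.0004, 0],
  [0, 0, 0, 0],
])

```text
clock: 26.0
tcp_pos: [0.5105, -0.2129, 0.2494]
orientation: [-3.061, 0.707, 0.002]
force: [-9.3, 4.4, 9.0]
width: 0.0
gripper_force: 6.9
```

Call:
move_arm([
  [0, 0, 0.0003, 0],
  [0, 0, 0, 0],
  [0, 0, 0, 0],
  [0, 0, 0, 0],
  [0, 0, 0, 0],
])

```text
clock: 26.5
tcp_pos: [0.5105, -0.213, 0.2494]
orientation: [-3.061, 0.707, 0.002]
force: [-9.0, 4.5, 10.7]
width: -0.0001
gripper_force: 7.7
```

Run:
```python
from h import *
inc(.5095,-.212,.249,-26)
s=snap("scene"); save(cv2.resize(s["pixels"][130:220,225:325],(660,594),interpolation=cv2.INTER_CUBIC),"s6.png")
print(readout.state()["force"])
```

```text
clock 26.5 tcp [ 0.5105 -0.213   0.2494] yaw -26.02 F [-9.   4.5 10.7] w -0.0001 g 7.7
tool shift now [-0.0013 -0.0004  0.0004] turn -0.0003
[-9.90655174  4.11279819 11.36481544]
```

View pics/s6.png

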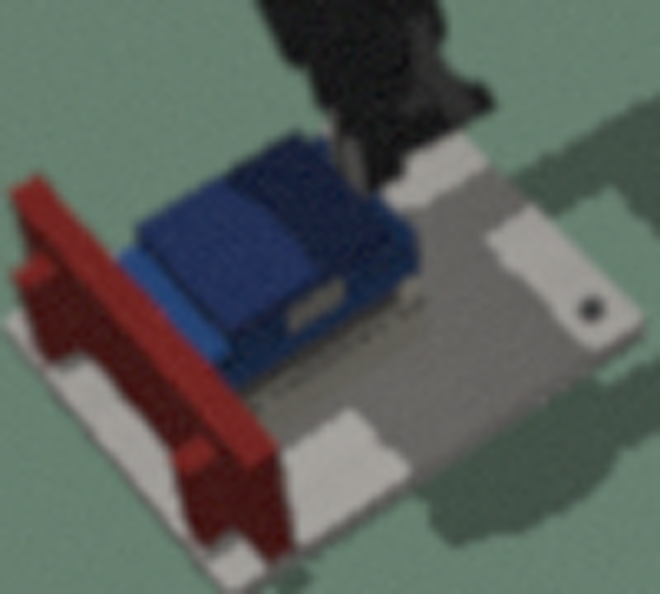

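The tips sit in the near step, around (365,185). The stack is square to the fence and the force is about 15 N at about 45°, so I'm handing in.

```bash
python3 -c "
from station import order
print(order.finish_job())"
```

```text
the job is handed in; nothing more can be done
None
```

The job is handed in: the white case, then the blue case on top, are stacked in the jig with their short ends flush against the fence as far as the pictures show. The arm was still holding a steady diagonal push of about 15 N on the blue case's near step at about 26.5 s. I never moved or touched the ring, cup or bottle, but took no final picture of them.

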